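Start the film with the two remotes

ROBOT

A 6-joint arm with a two-finger parallel gripper is mounted at the origin on the work surface. World frame = base frame: x ahead of the robot, y to its left, z up, the work surface at z = 0. Lengths are in m, angles in rad, forces in N, time in s.
With the tool pointing down it reaches from about 0.4 to 0.825 m from the base axis. Payload 7 kg.
Tool frame: the origin (TCP) lies at the very end of the fingers, on their centre line; the grasp point (between the pads) lies 19 mm behind it; z points along the fingers, y is the line along which they close (so a half turn about z gives the same grasp; the last joint's range is limited). The gripper opens to 88 mm and grips with 3 to 60 N. Pads are 19 mm wide; open, the fingers measure 130 mm over their backs; the gripper's body (78 mm by 193 mm) begins 47 mm behind the grasp point.
Start: joints at [-0.993, 0.359, 0.012, 0, -1.224, -0.288], TCP at [0.193, -0.647, 0.193] pointing down, gripper open.
Joint ranges: [-3.07, 3.07], [-1.43, 2.12], [-1.02, 1.25], [-3.03, 1.67], [-3.05, -0], [-3.03, 3.03]. Speed limits (rad/s): [2.39, 2.39, 3.01, 3.14, 3.14, 3.14].

INTERFACE

Orientations are given as [roll, pitch, yaw] about the fixed x, y, z axes, in that order (R = Rz(yaw) Ry(pitch) Rx(roll)).
In Python, from station import * gives the robot as it stands.
- The arm moves only by the tool servo_tool, never from a script. Its argument "moves" is a list of rows, each an object of numbers: "jaw": the opening, from 0 (shut) to 1 (fully open); "dx", "dy", "dz": the shift along the world's x, y, z in m; "roll": the turn about the world's z in degrees. A call has exactly 10 rows; each row shifts and turns the commanded pose from where the row before left it; what a row does not reach is not made up. A row lasts 1/8 s, in which the tool goes at most 62.5 mm and 10.7 degrees, less where a joint would pass 70% of its speed; a pose out of reach is approached as far as the arm can. A call with a gripper value outside its range is refused whole. The fingers move at their own pace and stop on an object; "newtons" is the grip in N (left out, the last holds). Time passes only in rows, so rows that do not move let the fingers close, or fill a call up. It gives the time, the measured TCP pose, the force, the opening and the grip force at its end, in the units of the state.
- get_state(): the state, without advancing time (a new reading comes with each control period).
- grab_frame(name): name is "side" or "top" or "wrist"; returns (picture, depth): 480x640x3 uint8, red, green, blue; 480x640 float32, m along the optical axis (not along the pixel's ray), 0 where there is no reading.
- calibration(name): a dict with "intrinsics" (3x3 intrinsics, pixels), "R" (3x3) and "t" (3): a world point X has camera coordinates R X + t. Camera axes: x right, y down, z forward; pixel columns grow to the right and rows downward; lengths in m; the calibration is good to about 2 mm. A picture is of the moment at which its call begins: read the wrist's pose just before it. calibration takes no time and is no camera call; for the wrist camera it gives the pose at the moment of the call.
- job_done(): hands the job in; it is judged then, once.
The state is a dict: "t": time; "q": joint angles; "qd": joint speeds; "joint_efforts": joint torques, N m; "eef_pos": TCP position; "ee_rot": TCP orientation; "force": force on the tool from outside, world axes, zero at the start; "moment": the same for the moment, N m; "width": finger opening in m; "gripper_force": force on a finger pad.
Only numpy, scipy, OpenCV 4.12 (cv2) and the standard library are available. Lean on these libraries where they do the work, as an engineer would, in place of code of your own. Each camera call takes 0.05 s, during which the arm holds its last target. There are 200 camera calls.

TASK

Get the film going without picking the remotes up: with a fingertip, lightly press the power button at the head of the longer TV remote, then the power button at the head of the shorter soundbar remote, and last the round OK button in the middle of the ring on the TV remote, letting each button come back up before the next. Press no other key, leave both remotes lying where they are in the tray, and disturb nothing else on the sideboard.

Things in the scene. Friction and masses are not known exactly. Their poses are not given: they have to be found in the camera images.
- tray: Aluminium tray, 380 mm (x) by 640 mm (y), floor 3 mm thick, rim 21 mm high, end handles up to 36 mm high. Fixed. Origin: centre of its underside; x across the short side, y along the long side. At its +y end a lever stand props a tablet in a grey case (all fixed): in the tray's frame y 0.15 to 0.31, x -0.12 to 0.12, up to 130 mm high
- long_remote: TV remote, the longer one, black, 210 x 54 x 20 mm, loose and flat on the tray floor. Origin: centre of its underside; x runs from head (-105 mm) to tail (+105 mm). At yaw 0 the head points to -x, at the robot; yaw within 0.5 rad. Along its middle line: round power button (x -82 mm), ring with the round OK button in its middle (-30), two rockers side by side (22), a row of three small keys (70)
- short_remote: Soundbar remote, the shorter one, silver, 150 x 42 x 16 mm, loose and flat on the tray floor, beside the long one on either hand. Origin: centre of its underside; x runs from head (-75 mm) to tail (+75 mm). At yaw 0 the head points to -x, at the robot; yaw within 0.5 rad. Along its middle line: round power button (x -56 mm), square key (-10), rocker (22), one small key (54)
- long_power_top (a point): Centre of the top face of the long remote's power button: a round grey button 15 mm wide, with a small power symbol, alone at the head end, standing 6.5 mm above the remote's face; the point moves down with the button
- long_power (a joint): How far the long remote's power button is pressed: 0 = up, 0.0045 m = fully down on a hard stop; a spring button, 1 N to start it, 4 N at 1.5 mm, 5 N at 2 mm, 10 N fully down; it counts as pressed beyond 0.0015 m, so a slow press of 5 N is plenty; springs back by itself
- long_ok_top (a point): Centre of the top face of the long remote's OK button: a round grey button 18 mm wide in the middle of the ring, standing 7.5 mm above the remote's face (5.5 mm above the ring); the point moves down with the button
- long_ok (a joint): How far the OK button is pressed: 0 = up, 0.0045 m = fully down; same spring as the power button
- short_power_top (a point): Centre of the top face of the short remote's power button: a round black button 15 mm wide, with a small power symbol, alone at the head end, standing 6.5 mm above the remote's face; the point moves down with the button
- short_power (a joint): How far the short remote's power button is pressed: 0 = up, 0.0045 m = fully down; same spring as the power button of the long remote
- long_ring (a joint): The direction ring around the OK button, 42 mm outer and 27 mm inner width, stands 2 mm proud of the remote's face; pressed as one piece, 0 = up, 0.002 m = fully down; not to be pressed
- long_volume (a joint): Rocker on the long remote's own +y side at x = 22 mm, 34 by 12 mm, 2 mm proud; tips about the remote's own y axis, value 0 = level, -0.1 to 0.1 rad; not to be pressed
- long_channel (a joint): Rocker on the long remote's own -y side at x = 22 mm, 34 by 12 mm, 2 mm proud; tips about the remote's own y axis, value 0 = level, -0.1 to 0.1 rad; not to be pressed
- short_input (a joint): Square key of the short remote, 13 mm, 2 mm proud, travel 2 mm; 0 = up, 0.002 = fully down; not to be pressed
- short_volume (a joint): Rocker of the short remote, 34 by 13 mm, 2 mm proud; tips about the remote's own y axis, value 0 = level, -0.1 to 0.1 rad; not to be pressed
- long_small0 (a joint): On the long remote: small round key, 10 mm wide, stands 2 mm proud, travel 2 mm; value 0 = up, 0.002 = fully down; not to be pressed
- long_small1 (a joint): On the long remote: small round key, 10 mm wide, stands 2 mm proud, travel 2 mm; value 0 = up, 0.002 = fully down; not to be pressed
- long_small2 (a joint): On the long remote: small round key, 10 mm wide, stands 2 mm proud, travel 2 mm; value 0 = up, 0.002 = fully down; not to be pressed
- short_small (a joint): On the short remote: small round key, 10 mm wide, stands 2 mm proud, travel 2 mm; value 0 = up, 0.002 = fully down; not to be pressed
- bottle: Green glass bottle, empty and capped, 62 mm wide, 225 mm tall, standing loose in the far corner of the tray, at its -y end. Origin: centre of its underside
- coaster: Round white ceramic coaster, 96 mm wide, 8 mm thick, loose on the tray at its -y end, nearer the robot. Origin: centre of its underside
- earbuds: White earbud case, 46 by 60 by 22 mm, loose on the tray beyond the tails of the remotes. Origin: centre of its underside
- mug: Blue ceramic mug, 80 mm wide, 92 mm tall, loose on the sideboard to the right (-y) of the tray. Origin: centre of its underside
- glasses_case: Black spectacles case, 160 by 62 by 36 mm, loose on the sideboard to the left (+y) of the tray. Origin: centre of its underside
- candle_tin: Brass candle tin, 74 mm wide, 52 mm high, loose on the sideboard to the left (+y) of the tray. Origin: centre of its underside
Mind the look-alikes: they are no part of the job. What is shaped like the long_remote but purple or yellow is not meant.

How it is judged:
On the way, in this order (a step that is already met when the one before it is completed fails the run):
1. the power button of the long remote is pressed with the fingers (value of joint long_power above 0.0015 m and contact force between the fingers and long_power above 0.3 N and value of joint each of short_power, long_ok below 0.0008 m), for 0.04 s.
2. then, with that button up again, the power button of the short remote is pressed (value of joint short_power above 0.0015 m and contact force between the fingers and short_power above 0.3 N and value of joint each of long_power, long_ok below 0.0008 m), for 0.04 s.
3. last, with both power buttons up, the OK button of the long remote is pressed (value of joint long_ok above 0.0015 m and contact force between the fingers and long_ok above 0.3 N and value of joint each of long_power, short_power below 0.0008 m), for 0.04 s.
At the end, for the whole second after the job is handed in: all three buttons are up again (within 0.8 mm); both remotes lie flat and still on the tray floor within 20 mm of where they were; every other loose thing stands within 20 mm of where it was, not tipped (value of joint each of long_power, short_power, long_ok below 0.0008 m and distance of each of long_remote, short_remote, bottle, coaster, earbuds, mug, glasses_case, candle_tin from where it was at the start of the episode below 0.02 m and angle between each of long_remote, short_remote's own z axis and vertical below 0.06 rad and z of each of long_remote, short_remote in the frame of tray below 0.008 m and linear speed of each of long_remote, short_remote below 0.02 m/s and angle between each of bottle, coaster, earbuds, mug, glasses_case, candle_tin's own z axis and vertical below 0.1 rad); the robot touches nothing.
It fails at once if a remote is pushed with more than 30 N (contact force between the fingers and long_remote above 30 N or contact force between the fingers and short_remote above 30 N).
It fails at once if a remote is lifted more than 10 mm or tipped more than 0.15 rad, or slides more than 30 mm (z of any of long_remote, short_remote in the frame of tray above 0.013 m or angle between any of long_remote, short_remote's own z axis and vertical above 0.15 rad or distance of any of long_remote, short_remote from where it was at the start of the episode above 0.03 m).
It fails at once if another key is pressed (a key by 1.5 mm, a rocker by 0.08 rad) (value of joint any of long_ring, long_small0, long_small1, long_small2, short_input, short_small above 0.0015 m or value of joint any of long_volume, long_channel, short_volume above 0.08 rad or value of joint any of long_volume, long_channel, short_volume below -0.08 rad).
It fails at once if another loose thing is shifted more than 20 mm or tipped more than 0.3 rad (distance of any of bottle, coaster, earbuds, mug, glasses_case, candle_tin from where it was at the start of the episode above 0.02 m or angle between any of bottle, coaster, earbuds, mug, glasses_case, candle_tin's own z axis and vertical above 0.3 rad).
It fails at once if the tray, the stand or the tablet is bumped with more than 15 N (contact force between any of the arm, the fingers and tray above 15 N).
It also fails if it takes over 43 s, if anything falls off the work surface, if the arm or the gripper's body presses on something with over 40 N, if the wrist force passes 120 N, or if a joint passes its speed limit or range.

## Working session

There is one attempt and no reset: what is moved stays moved. The work goes in short steps, Python scripts to look and compute and a tool call to move; the robot and the scene stay as the last step left them, time stands still between calls to the robot, and variables do not carry over. Pictures are saved under pics/ and viewed, at most 10 in all, crops included, and the job is handed in when it is done.

Besides the shell and the picture viewer there is one more tool, called after ">>>" by a JSON object that holds its "name" and its "arguments". servo_tool: Moves the arm, as the interface text tells. Its arguments: {"type":"object","properties":{"moves":{"type":"array","items":{"type":"object","properties":{"jaw":{"type":"number"},"dx":{"type":"number"},"dy":{"type":"number"},"dz":{"type":"number"},"roll":{"type":"number"}}}},"newtons":{"type":"number"}},"required":["moves"]}

```bash
mkdir -p pics
cat > h.py <<'E'
from station import *
import numpy as np, cv2
def pt(c,d,u,v,z=None):
    K=np.array(c["intrinsics"]);R=np.array(c["R"]);t=np.array(c["t"])
    r=np.linalg.inv(K)@[u,v,1.]
    if z is None: return R.T@(r*np.median(d[v-1:v+2,u-1:u+2])-t)
    o=-R.T@t; w=R.T@r; return o+w*(z-o[2])/w[2]
E
python3 - <<'E'
from h import *
for n in["top"]:
    p,d=grab_frame(n); cv2.imwrite(f"pics/{n}0.png",p[:,:,::-1]); np.save("d_top.npy",d);cv2.imwrite("top_raw.png",p[:,:,::-1])
    c=calibration(n); print(c)
print(get_state())
E
```

```text
{'intrinsics': array([[496.90114173,   0.        , 318.56925446],
       [  0.        , 496.90114173, 240.34682323],
       [  0.        ,   0.        ,   1.        ]]), 'R': array([[-0.02881482, -0.99957687,  0.00397323],
       [-0.99737285,  0.02848655, -0.06660266],
       [ 0.0664613 , -0.00588193, -0.99777167]]), 't': array([-0.00823843,  0.50652254,  1.4570871 ])}
{'t': 0.05, 'q': array([-9.92944342e-01,  3.59403071e-01,  1.10611656e-02, -3.34284115e-04,
       -1.22410947e+00, -2.88106997e-01]), 'qd': array([ 0.00052871, -0.00129032, -0.00134712, -0.00122347, -0.00042988,
        0.00035895]), 'joint_efforts': array([ 7.23475405e-04, -5.84675646e+01,  2.94058585e+01,  7.02616051e+00,
        1.02390849e-02, -1.16968026e-04]), 'eef_pos': array([ 0.19266397, -0.6463503 ,  0.19231614]), 'ee_rot': array([ 3.13991653e+00, -1.69009849e-04, -2.85196137e+00]), 'force': array([-0.54353731,  0.26748061,  0.40917797]), 'moment': array([ 0.01081159, -0.00632371, -0.0023792 ]), 'gripper_force': 0.0, 'width': 0.0877331239860569}
```

View pics/top0.png

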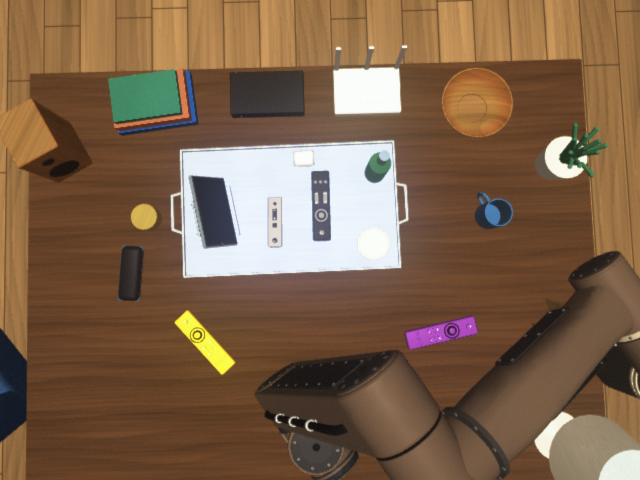

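The black TV remote is at about (321,206) and the silver soundbar remote at (274,222), both with heads toward the robot (down). The purple one at (441,333) and the yellow one at (205,342) are decoys lying off the tray. I'll confirm this in an enlarged crop.

Run:
```python
from h import *
p=cv2.imread("top_raw.png")[160:260,250:350]
cv2.imwrite("pics/crop1.png",cv2.resize(p,(600,600),interpolation=cv2.INTER_CUBIC))
```

```text
(no output)
```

View pics/crop1.png

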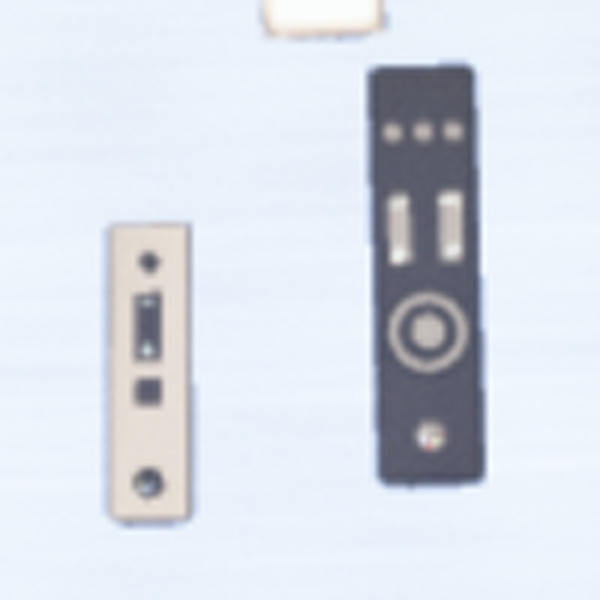

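The crop matches the description. On the long remote, power is at (430,436) and OK at (428,331). On the short remote, power is at (148,483).

Run:
```python
from h import *
c=calibration("top"); d=np.load("d_top.npy")
P={}
for n,u,v,z in[("LP",430,436,.0295),("OK",428,331,.0305),("SP",148,483,.0255),("Lhead",431,484,.023),("Ltail",421,66,.023),("Shead",150,519,.019),("Stail",149,224,.019)]:
    U=250+(u+.5)/6-.5;V=160+(v+.5)/6-.5
    P[n]=pt(c,d,U,V,z); print(n,P[n].round(4),pt(c,d,round(U),round(V)).round(4))
print([np.linalg.norm(P[a]-P[b]).round(4) for a,b in(("LP","OK"),("Lhead","Ltail"),("Shead","Stail"))])
print(pt(c,d,300,230).round(4),pt(c,d,378,165),pt(c,d,300,320))
```

```text
LP [ 0.5289 -0.0313  0.0295] [ 0.5296 -0.0305  0.0307]
OK [ 0.5806 -0.0318  0.0305] [ 0.58   -0.032   0.0292]
SP [0.51   0.1079 0.0255] [0.5103 0.1086 0.0253]
Lhead [ 0.5057 -0.0311  0.023 ] [ 0.5067 -0.03    0.0196]
Ltail [ 0.714  -0.0323  0.023 ] [ 0.7131 -0.033   0.0214]
Shead [0.4926 0.1078 0.019 ] [0.4931 0.1069 0.0149]
Stail [0.6393 0.105  0.019 ] [0.6394 0.1064 0.0168]
[np.float64(0.0517), np.float64(0.2083), np.float64(0.1467)]
[0.5399 0.032  0.0008] [ 0.69495748 -0.18781067  0.16592599] [ 0.27168619  0.03915183 -0.00253926]
```

>>> {"name": "servo_tool", "arguments": {"moves": [{"jaw": 0, "dx": 0.028, "dy": 0.05, "roll": 7.5}, {"jaw": 0, "dx": 0.028, "dy": 0.05, "roll": 7.5}, {"jaw": 0, "dx": 0.028, "dy": 0.05, "roll": 7.5}, {"jaw": 0, "dx": 0.028, "dy": 0.05, "roll": 7.5}, {"jaw": 0, "dx": 0.028, "dy": 0.05, "roll": 7.5}, {"jaw": 0, "dx": 0.028, "dy": 0.05, "roll": 7.5}, {"jaw": 0, "dx": 0.028, "dy": 0.05, "roll": 7.5}, {"jaw": 0, "dx": 0.028, "dy": 0.05, "roll": 7.5}, {"jaw": 0, "dx": 0.028, "dy": 0.05, "roll": 7.0}, {"jaw": 0, "dx": 0.028, "dy": 0.05, "roll": 6.5}], "newtons": 10}}

```text
$.moves[0]: bad value
```

>>> {"name": "servo_tool", "arguments": {"moves": [{"jaw": 0, "dx": 0.028, "dy": 0.05, "dz": 0, "roll": 7.5}, {"jaw": 0, "dx": 0.028, "dy": 0.05, "dz": 0, "roll": 7.5}, {"jaw": 0, "dx": 0.028, "dy": 0.05, "dz": 0, "roll": 7.5}, {"jaw": 0, "dx": 0.028, "dy": 0.05, "dz": 0, "roll": 7.5}, {"jaw": 0, "dx": 0.028, "dy": 0.05, "dz": 0, "roll": 7.5}, {"jaw": 0, "dx": 0.028, "dy": 0.05, "dz": 0, "roll": 7.5}, {"jaw": 0, "dx": 0.028, "dy": 0.05, "dz": 0, "roll": 7.5}, {"jaw": 0, "dx": 0.028, "dy": 0.05, "dz": 0, "roll": 7.5}, {"jaw": 0, "dx": 0.028, "dy": 0.05, "dz": 0, "roll": 7.0}, {"jaw": 0, "dx": 0.028, "dy": 0.05, "dz": 0, "roll": 6.5}], "newtons": 10}}

```text
t: 1.3
eef_pos: [0.4732, -0.1449, 0.1931]
ee_rot: [3.141, 0.0, -1.565]
force: [1.0, -1.0, 0.2]
width: 0.0006
gripper_force: 0.0
```

>>> {"name": "servo_tool", "arguments": {"moves": [{"jaw": 0, "dx": 0.014, "dy": 0.0285, "dz": 0, "roll": 0}, {"jaw": 0, "dx": 0.014, "dy": 0.0285, "dz": 0, "roll": 0}, {"jaw": 0, "dx": 0.014, "dy": 0.0285, "dz": 0, "roll": 0}, {"jaw": 0, "dx": 0.014, "dy": 0.0285, "dz": 0, "roll": 0}, {"jaw": 0, "dx": 0, "dy": 0, "dz": -0.03, "roll": 0}, {"jaw": 0, "dx": 0, "dy": 0, "dz": -0.03, "roll": 0}, {"jaw": 0, "dx": 0, "dy": 0, "dz": -0.03, "roll": 0}, {"jaw": 0, "dx": 0, "dy": 0, "dz": -0.02, "roll": 0}, {"jaw": 0, "dx": 0, "dy": 0, "dz": -0.01, "roll": 0}, {"jaw": 0, "dx": 0, "dy": 0, "dz": 0, "roll": 0}]}}

```text
t: 2.55
eef_pos: [0.5285, -0.033, 0.0728]
ee_rot: [3.14, -0.0, -1.569]
force: [0.4, -0.1, 0.0]
width: 0.0004
gripper_force: 0.0
```

Run:
```python
from h import *
c=calibration("wrist"); p,d=grab_frame("wrist"); cv2.imwrite("pics/w1.png",p[:,:,::-1]); np.savez("w1.npz",d=d,**c)
s,_=grab_frame("side"); cv2.imwrite("pics/s1.png",s[:,:,::-1])
st=get_state(); print(st["eef_pos"],st["ee_rot"],st["force"])
K,R,t=(np.array(c[k]) for k in("intrinsics","R","t"))
for X in([.5289,-.0313,.0295],[.5806,-.0318,.0305],[.51,.1079,.0255],[.529,-.031,.0725]):
    q=K@(R@np.array(X)+t); print(q[:2]/q[2])
```

```text
[ 0.52939097 -0.0327617   0.07395563] [-3.14066225e+00  9.03904045e-05 -1.56883729e+00] [0.7199342  0.07180472 0.73780749]
[318.5330189  253.81274817]
[244.70514543 253.49841243]
[341.55014879 416.80568419]
[318.56566815 275.02051067]
```

View pics/w1.png

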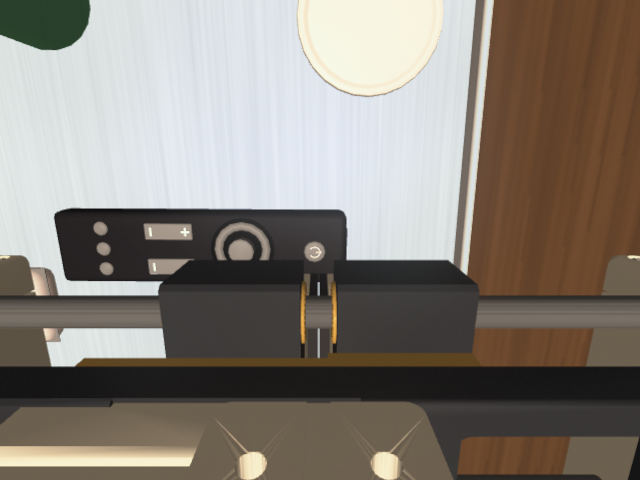

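View pics/s1.png

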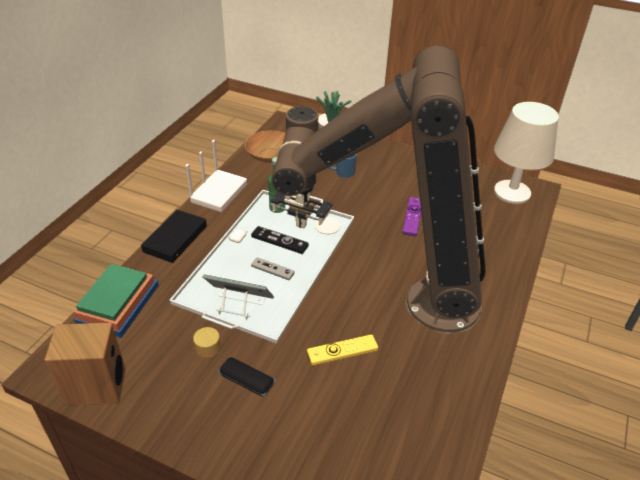

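The wrist view shows long power at (314,251) and OK at (240,250), each 2–3 mm from its predicted position. I'll take the average of the two measurements and descend.

>>> {"name": "servo_tool", "arguments": {"moves": [{"jaw": 0, "dx": 0.001, "dy": 0, "dz": -0.01, "roll": 0}, {"jaw": 0, "dx": 0, "dy": 0, "dz": -0.01, "roll": 0}, {"jaw": 0, "dx": 0, "dy": 0, "dz": -0.01, "roll": 0}, {"jaw": 0, "dx": 0, "dy": 0, "dz": -0.008, "roll": 0}, {"jaw": 0, "dx": 0, "dy": 0, "dz": -0.002, "roll": 0}, {"jaw": 0, "dx": 0, "dy": 0, "dz": -0.001, "roll": 0}, {"jaw": 0, "dx": 0, "dy": 0, "dz": -0.001, "roll": 0}, {"jaw": 0, "dx": 0, "dy": 0, "dz": -0.001, "roll": 0}, {"jaw": 0, "dx": 0, "dy": 0, "dz": -0.001, "roll": 0}, {"jaw": 0, "dx": 0, "dy": 0, "dz": 0, "roll": 0}]}}

```text
t: 3.9
eef_pos: [0.5299, -0.0328, 0.0293]
ee_rot: [-3.142, -0.0, -1.569]
force: [-0.2, 1.0, -0.1]
width: 0.0002
gripper_force: 0.0
```

>>> {"name": "servo_tool", "arguments": {"moves": [{"jaw": 0, "dx": 0, "dy": 0, "dz": -0.0005, "roll": 0}, {"jaw": 0, "dx": 0, "dy": 0, "dz": -0.0005, "roll": 0}, {"jaw": 0, "dx": 0, "dy": 0, "dz": -0.0005, "roll": 0}, {"jaw": 0, "dx": 0, "dy": 0, "dz": -0.0005, "roll": 0}, {"jaw": 0, "dx": 0, "dy": 0, "dz": 0, "roll": 0}, {"jaw": 0, "dx": 0, "dy": 0, "dz": 0, "roll": 0}, {"jaw": 0, "dx": 0, "dy": 0, "dz": 0, "roll": 0}, {"jaw": 0, "dx": 0, "dy": 0, "dz": 0, "roll": 0}, {"jaw": 0, "dx": 0, "dy": 0, "dz": 0, "roll": 0}, {"jaw": 0, "dx": 0, "dy": 0, "dz": 0, "roll": 0}]}}

```text
t: 5.15
eef_pos: [0.5299, -0.0328, 0.0273]
ee_rot: [3.142, 0.0, -1.569]
force: [0.1, 0.8, -0.6]
width: 0.0005
gripper_force: 0.0
```

>>> {"name": "servo_tool", "arguments": {"moves": [{"jaw": 0, "dx": 0, "dy": 0, "dz": -0.0005, "roll": 0}, {"jaw": 0, "dx": 0, "dy": 0, "dz": -0.0005, "roll": 0}, {"jaw": 0, "dx": 0, "dy": 0, "dz": -0.0005, "roll": 0}, {"jaw": 0, "dx": 0, "dy": 0, "dz": 0, "roll": 0}, {"jaw": 0, "dx": 0, "dy": 0, "dz": 0, "roll": 0}, {"jaw": 0, "dx": 0, "dy": 0, "dz": 0, "roll": 0}, {"jaw": 0, "dx": 0, "dy": 0, "dz": 0, "roll": 0}, {"jaw": 0, "dx": 0, "dy": 0, "dz": 0, "roll": 0}, {"jaw": 0, "dx": 0, "dy": 0, "dz": 0, "roll": 0}, {"jaw": 0, "dx": 0, "dy": 0, "dz": 0, "roll": 0}]}}

```text
t: 6.4
eef_pos: [0.5299, -0.0328, 0.0258]
ee_rot: [3.142, -0.0, -1.569]
force: [0.1, -0.2, 0.3]
width: 0.0002
gripper_force: 0.0
```

Run:
```python
from h import *
c=calibration("wrist"); p,d=grab_frame("wrist"); q=p[200:320,230:390,::-1]; cv2.imwrite("pics/w2.png",cv2.resize(q,(800,600),interpolation=cv2.INTER_CUBIC))
K,R,t=(np.array(c[k]) for k in("intrinsics","R","t"))
for i in range(4): 
  st=get_state(); print(st["eef_pos"],st["force"]); grab_frame("wrist")
```

```text
[ 0.52983579 -0.0328314   0.02574641] [-1.39653361  0.5284224  -0.23923692]
[ 0.52985347 -0.03281789  0.0257477 ] [ 0.28383652  0.27496381 -0.51955832]
[ 0.52986778 -0.03284432  0.02576922] [-0.80809964 -0.66655251  0.53087862]
[ 0.52985814 -0.03283512  0.02575484] [-0.43256993  1.08592929  0.08228024]
```

View pics/w2.png

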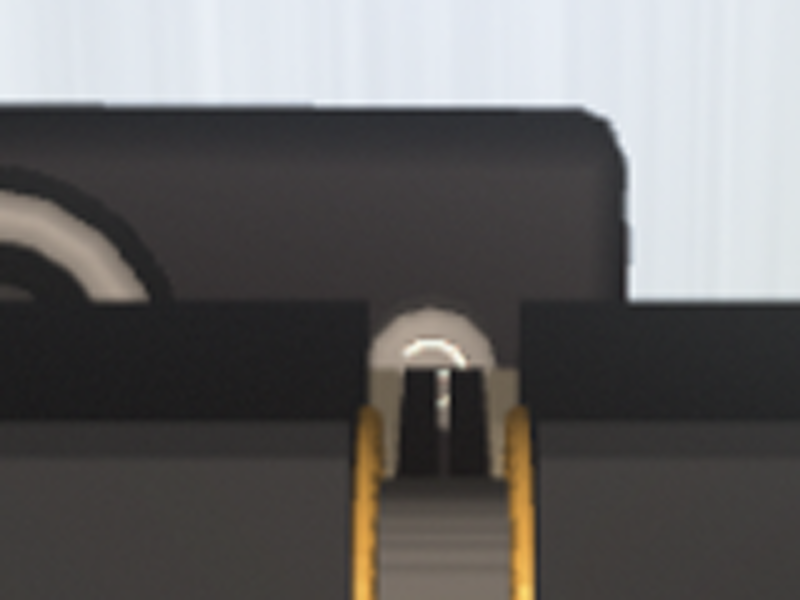

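The crop shows the power button in line with the tips at about (316,274) in the full image, but there's no force yet. I'll check depths to find the gap.

Run:
```python
from h import *
c=calibration("wrist"); p,d=grab_frame("wrist")
K,R,t=(np.array(c[k]) for k in("intrinsics","R","t")); print("cam",-R.T@t, R[2])
for u,v in[(316,264),(316,268),(312,276),(314,280),(323,280),(312,290),(308,280),(330,240),(300,230),(370,230)]:
    print(u,v,d[v,u].round(4),pt(c,d,u,v).round(4))
q=K@(R@np.array([.5299,-.0328,.0258])+t);print(q/q[2])
```

```text
cam [ 0.53077628 -0.0996681   0.21628715] [-7.93671739e-04  2.44889231e-01 -9.69550739e-01]
316 264 0.1969 [ 0.5319 -0.0385  0.0282]
316 268 0.196 [ 0.5319 -0.0362  0.0286]
312 276 0.163 [ 0.5336 -0.0437  0.0625]
314 280 0.158 [ 0.5326 -0.0437  0.0677]
323 280 0.1581 [ 0.5285 -0.0437  0.0677]
312 290 0.1474 [ 0.5333 -0.0437  0.0796]
308 280 0.1534 [ 0.5352 -0.0454  0.0722]
330 240 0.2006 [ 0.5238 -0.051   0.0219]
300 230 0.1991 [ 0.5411 -0.0568  0.0211]
370 230 0.2189 [ 0.4978 -0.0527  0.0022]
[319.43603359 272.06012305   1.        ]
```

Run:
```python
from h import *
c=calibration("side"); p,d=grab_frame("side")
K,R,t=(np.array(c[k]) for k in("intrinsics","R","t"))
f=lambda X:(lambda q:q[:2]/q[2])(K@(R@np.array(X)+t))
print(f([.5299,-.0328,.0258]),f([.53,-.0325,.0295]),f([.53,-.0325,.06]))
u,v=f([.53,-.0325,.03]).astype(int); x0,y0=u-50,v-48
q=p[y0:y0+75,x0:x0+100,::-1]; print(x0,y0,"cam",-R.T@t)
cv2.imwrite("pics/s2.png",cv2.resize(q,(800,600),interpolation=cv2.INTER_CUBIC))
```

```text
[300.27376864 242.89187883] [300.21548826 242.15581501] [300.25260021 235.66433292]
250 194 cam [-0.16684068  1.42327833  1.4937284 ]
```

View pics/s2.png

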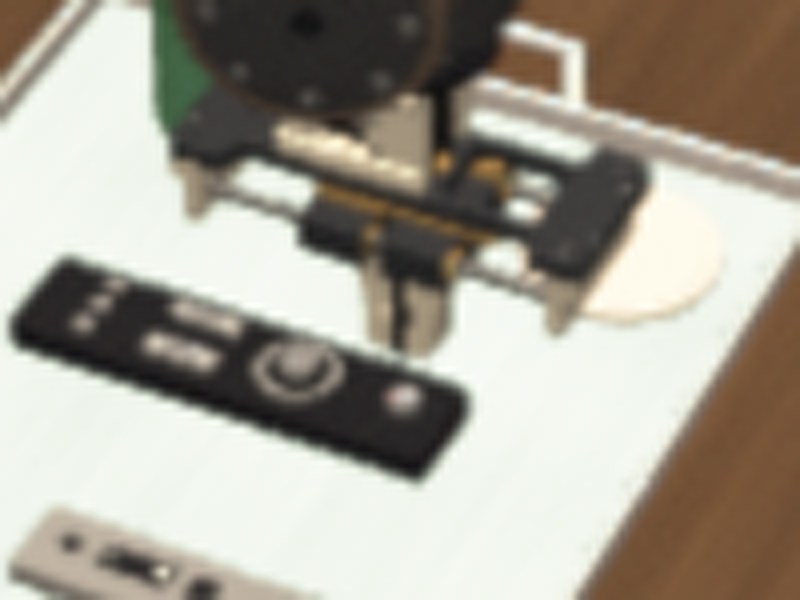

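The side crop shows the tips at (405,350), clearly above the button at (402,398). The wrist depths put the finger ends about 30 mm higher than the reported TCP. The body and carriers are still well clear, so I'll go down in guarded steps.

>>> {"name": "servo_tool", "arguments": {"moves": [{"jaw": 0, "dx": 0.001, "dy": 0, "dz": -0.005, "roll": 0}, {"jaw": 0, "dx": 0, "dy": 0, "dz": -0.005, "roll": 0}, {"jaw": 0, "dx": 0, "dy": 0, "dz": -0.004, "roll": 0}, {"jaw": 0, "dx": 0, "dy": 0, "dz": -0.002, "roll": 0}, {"jaw": 0, "dx": 0, "dy": 0, "dz": -0.001, "roll": 0}, {"jaw": 0, "dx": 0, "dy": 0, "dz": -0.001, "roll": 0}, {"jaw": 0, "dx": 0, "dy": 0, "dz": 0, "roll": 0}, {"jaw": 0, "dx": 0, "dy": 0, "dz": 0, "roll": 0}, {"jaw": 0, "dx": 0, "dy": 0, "dz": 0, "roll": 0}, {"jaw": 0, "dx": 0, "dy": 0, "dz": 0, "roll": 0}]}}

```text
t: 8.0
eef_pos: [0.5309, -0.0328, 0.0078]
ee_rot: [-3.142, 0.0, -1.569]
force: [-0.0, 0.1, 0.2]
width: 0.0007
gripper_force: 0.0
```

Run:
```python
from h import *
c=calibration("wrist"); p,d=grab_frame("wrist"); st=get_state(); print(st["eef_pos"],st["force"])
K,R,t=(np.array(c[k]) for k in("intrinsics","R","t"))
for u in(313,323):
  for v in range(252,284,2): print(u,v,pt(c,d,u,v).round(4), p[v,u])
```

```text
[ 0.53090449 -0.03282316  0.00779205] [ 0.28597739  0.36770178 -0.09802017]
313 252 [ 0.5344 -0.0489  0.0219] [62 59 60]
313 254 [ 0.5344 -0.0477  0.0215] [61 58 59]
313 256 [ 0.5344 -0.0467  0.0218] [60 56 57]
313 258 [ 0.5344 -0.0456  0.0219] [60 56 58]
313 260 [ 0.5344 -0.0445  0.022 ] [58 55 56]
313 262 [ 0.5344 -0.0434  0.0221] [57 53 55]
313 264 [ 0.5344 -0.0423  0.0218] [57 54 55]
313 266 [ 0.5344 -0.0413  0.0222] [56 52 52]
313 268 [ 0.5345 -0.0399  0.0215] [56 52 53]
313 270 [ 0.5344 -0.0393  0.0232] [64 60 57]
313 272 [ 0.5344 -0.0397  0.0275] [69 64 62]
313 274 [ 0.5342 -0.0439  0.0422] [41 38 39]
313 276 [ 0.5341 -0.0437  0.0445] [31 30 31]
313 278 [ 0.5341 -0.0436  0.047 ] [33 32 33]
313 280 [ 0.534  -0.0437  0.0498] [30 30 30]
313 282 [ 0.534  -0.0436  0.0522] [30 29 30]
323 252 [ 0.5291 -0.049   0.0219] [63 59 60]
323 254 [ 0.5291 -0.0479  0.0221] [61 58 59]
323 256 [ 0.5291 -0.0469  0.0223] [61 58 59]
323 258 [ 0.5291 -0.0456  0.0219] [60 57 57]
323 260 [ 0.5291 -0.0446  0.0221] [60 57 58]
323 262 [ 0.5291 -0.0434  0.0218] [59 55 57]
323 264 [ 0.5291 -0.0422  0.0217] [58 54 55]
323 266 [ 0.5291 -0.0413  0.0222] [57 54 54]
323 268 [ 0.5291 -0.04    0.022 ] [57 53 54]
323 270 [ 0.5291 -0.0395  0.0238] [62 58 56]
323 272 [ 0.5291 -0.0391  0.0256] [64 61 58]
323 274 [ 0.5294 -0.0437  0.0417] [36 34 36]
323 276 [ 0.5294 -0.0439  0.0451] [33 32 34]
323 278 [ 0.5294 -0.0434  0.0463] [33 32 33]
323 280 [ 0.5295 -0.0438  0.05  ] [33 32 33]
323 282 [ 0.5295 -0.0436  0.0521] [31 30 30]
```

>>> {"name": "servo_tool", "arguments": {"moves": [{"jaw": 0, "dx": 0, "dy": 0, "dz": -0.004, "roll": 0}, {"jaw": 0, "dx": 0, "dy": 0, "dz": -0.003, "roll": 0}, {"jaw": 0, "dx": 0, "dy": 0, "dz": -0.001, "roll": 0}, {"jaw": 0, "dx": 0, "dy": 0, "dz": -0.001, "roll": 0}, {"jaw": 0, "dx": 0, "dy": 0, "dz": -0.0005, "roll": 0}, {"jaw": 0, "dx": 0, "dy": 0, "dz": -0.0005, "roll": 0}, {"jaw": 0, "dx": 0, "dy": 0, "dz": -0.0005, "roll": 0}, {"jaw": 0, "dx": 0, "dy": 0, "dz": -0.0005, "roll": 0}, {"jaw": 0, "dx": 0, "dy": 0, "dz": -0.0005, "roll": 0}, {"jaw": 0, "dx": 0, "dy": 0, "dz": 0, "roll": 0}]}}

```text
t: 9.3
eef_pos: [0.5309, -0.0328, -0.0037]
ee_rot: [-3.142, -0.0, -1.569]
force: [0.5, 0.0, 2.0]
width: 0.0007
gripper_force: 0.7
```

>>> {"name": "servo_tool", "arguments": {"moves": [{"jaw": 0, "dx": 0, "dy": 0, "dz": -0.0005, "roll": 0}, {"jaw": 0, "dx": 0, "dy": 0, "dz": -0.0005, "roll": 0}, {"jaw": 0, "dx": 0, "dy": 0, "dz": -0.0005, "roll": 0}, {"jaw": 0, "dx": 0, "dy": 0, "dz": -0.0005, "roll": 0}, {"jaw": 0, "dx": 0, "dy": 0, "dz": 0, "roll": 0}, {"jaw": 0, "dx": 0, "dy": 0, "dz": 0, "roll": 0}, {"jaw": 0, "dx": 0, "dy": 0, "dz": 0, "roll": 0}, {"jaw": 0, "dx": 0, "dy": 0, "dz": 0, "roll": 0}, {"jaw": 0, "dx": 0, "dy": 0, "dz": 0, "roll": 0}, {"jaw": 0, "dx": 0, "dy": 0, "dz": 0, "roll": 0}]}}

```text
t: 10.55
eef_pos: [0.5309, -0.0328, -0.0056]
ee_rot: [-3.142, 0.0, -1.569]
force: [-1.3, 1.1, 4.7]
width: 0.0006
gripper_force: 2.5
```

Run:
```python
from h import *
F=[]
for i in range(4): F.append(get_state()["force"]); grab_frame("wrist")
print(np.round(F,1),get_state()["eef_pos"])
```

```text
[[-1.3  1.1  4.7]
 [-1.1  0.2  5.7]
 [-2.  -0.1  5.6]
 [-1.4 -0.6  5.6]] [ 0.53092589 -0.03282979 -0.00558901]
```

The force is 5.4 N, so the button is about 2.2 mm down and long power is pressed. Next I'll lift, move over to short power, and check alignment from just above it.

>>> {"name": "servo_tool", "arguments": {"moves": [{"jaw": 0, "dx": 0, "dy": 0, "dz": 0.005, "roll": 0}, {"jaw": 0, "dx": 0, "dy": 0, "dz": 0.02, "roll": 0}, {"jaw": 0, "dx": 0, "dy": 0, "dz": 0.025, "roll": 0}, {"jaw": 0, "dx": -0.005, "dy": 0.035, "dz": 0, "roll": 0}, {"jaw": 0, "dx": -0.005, "dy": 0.035, "dz": 0, "roll": 0}, {"jaw": 0, "dx": -0.005, "dy": 0.035, "dz": 0, "roll": 0}, {"jaw": 0, "dx": -0.004, "dy": 0.034, "dz": 0, "roll": 0}, {"jaw": 0, "dx": 0, "dy": 0, "dz": -0.02, "roll": 0}, {"jaw": 0, "dx": 0, "dy": 0, "dz": -0.016, "roll": 0}, {"jaw": 0, "dx": 0, "dy": 0, "dz": 0, "roll": 0}]}}

```text
t: 12.0
eef_pos: [0.5108, 0.1057, 0.0072]
ee_rot: [3.139, -0.001, -1.569]
force: [-0.3, -0.7, 0.3]
width: 0.0003
gripper_force: 0.0
```

Run:
```python
from h import *
c=calibration("wrist"); p,d=grab_frame("wrist"); st=get_state(); print(st["eef_pos"],st["force"])
K,R,t=(np.array(c[k]) for k in("intrinsics","R","t"))
X=np.array([.512,.1065,.0255]); q=K@(R@X+t); print(q/q[2])
q=p[200:320,230:390,::-1]; cv2.imwrite("pics/w3.png",cv2.resize(q,(800,600),interpolation=cv2.INTER_CUBIC)); np.savez("w3.npz",d=d,**c)
```

```text
[0.51153911 0.1059578  0.00804392] [ 0.20967712 -1.27837387  0.84576306]
[317.57177515 284.70883381   1.        ]
```

View pics/w3.png

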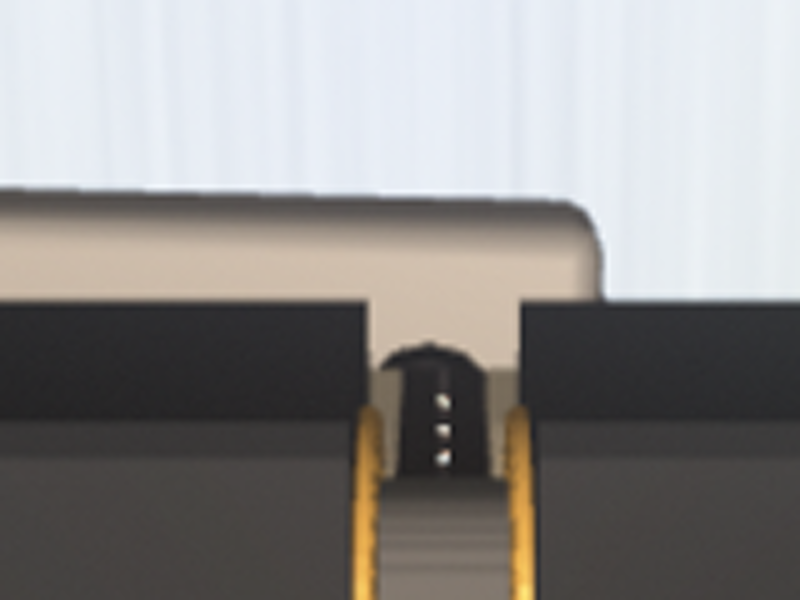

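Short power's near arc is at crop (430,343), which is (315.9,268.5) in the full image, under the tips. I'll work out its centre.

Run:
```python
from h import *
c=np.load("w3.npz"); P=pt(c,None,315.9,268.5,.0255); print("SP",P+[0,.0075,0])
print(pt(c,None,315.9,238,.019),"edge; +21mm -> centre")
```

```text
SP [0.51288126 0.10494996 0.0255    ]
[0.51289541 0.08257497 0.019     ] edge; +21mm -> centre
```

>>> {"name": "servo_tool", "arguments": {"moves": [{"jaw": 0, "dx": 0.001, "dy": -0.001, "dz": -0.004, "roll": 0}, {"jaw": 0, "dx": 0, "dy": 0, "dz": -0.004, "roll": 0}, {"jaw": 0, "dx": 0, "dy": 0, "dz": -0.003, "roll": 0}, {"jaw": 0, "dx": 0, "dy": 0, "dz": -0.002, "roll": 0}, {"jaw": 0, "dx": 0, "dy": 0, "dz": -0.001, "roll": 0}, {"jaw": 0, "dx": 0, "dy": 0, "dz": -0.001, "roll": 0}, {"jaw": 0, "dx": 0, "dy": 0, "dz": -0.0005, "roll": 0}, {"jaw": 0, "dx": 0, "dy": 0, "dz": -0.0005, "roll": 0}, {"jaw": 0, "dx": 0, "dy": 0, "dz": -0.0005, "roll": 0}, {"jaw": 0, "dx": 0, "dy": 0, "dz": 0, "roll": 0}]}}

```text
t: 13.3
eef_pos: [0.5129, 0.1052, -0.0081]
ee_rot: [-3.141, 0.0, -1.569]
force: [-0.9, -0.3, 1.1]
width: 0.0002
gripper_force: 1.1
```

>>> {"name": "servo_tool", "arguments": {"moves": [{"jaw": 0, "dx": 0, "dy": 0, "dz": -0.0005, "roll": 0}, {"jaw": 0, "dx": 0, "dy": 0, "dz": -0.0005, "roll": 0}, {"jaw": 0, "dx": 0, "dy": 0, "dz": -0.0005, "roll": 0}, {"jaw": 0, "dx": 0, "dy": 0, "dz": -0.0005, "roll": 0}, {"jaw": 0, "dx": 0, "dy": 0, "dz": 0, "roll": 0}, {"jaw": 0, "dx": 0, "dy": 0, "dz": 0, "roll": 0}, {"jaw": 0, "dx": 0, "dy": 0, "dz": 0, "roll": 0}, {"jaw": 0, "dx": 0, "dy": 0, "dz": 0, "roll": 0}, {"jaw": 0, "dx": 0, "dy": 0, "dz": 0, "roll": 0}, {"jaw": 0, "dx": 0, "dy": 0, "dz": 0, "roll": 0}]}}

```text
t: 14.55
eef_pos: [0.5129, 0.1052, -0.01]
ee_rot: [-3.141, 0.0, -1.569]
force: [-0.9, 0.5, 5.9]
width: 0.0002
gripper_force: 3.0
```

Run:
```python
from h import *
F=[]
for i in range(4): F.append(get_state()["force"]); grab_frame("wrist")
print(np.round(F,1),get_state()["eef_pos"])
```

```text
[[-0.9  0.5  5.9]
 [-0.9  0.5  5.7]
 [-2.   0.9  5.9]
 [-2.   0.5  5.8]] [ 0.512922    0.10518626 -0.01002259]
```

Short power is pressed at 5.8 N. Now I'll lift and go to OK.

>>> {"name": "servo_tool", "arguments": {"moves": [{"jaw": 0, "dx": 0, "dy": 0, "dz": 0.005, "roll": 0}, {"jaw": 0, "dx": 0, "dy": 0, "dz": 0.025, "roll": 0}, {"jaw": 0, "dx": 0, "dy": 0, "dz": 0.03, "roll": 0}, {"jaw": 0, "dx": 0.0175, "dy": -0.0345, "dz": 0, "roll": 0}, {"jaw": 0, "dx": 0.0175, "dy": -0.0345, "dz": 0, "roll": 0}, {"jaw": 0, "dx": 0.0175, "dy": -0.0345, "dz": 0, "roll": 0}, {"jaw": 0, "dx": 0.0175, "dy": -0.0345, "dz": 0, "roll": 0}, {"jaw": 0, "dx": 0, "dy": 0, "dz": -0.02, "roll": 0}, {"jaw": 0, "dx": 0, "dy": 0, "dz": -0.018, "roll": 0}, {"jaw": 0, "dx": 0, "dy": 0, "dz": 0, "roll": 0}]}}

```text
t: 16.0
eef_pos: [0.5815, -0.0333, 0.0103]
ee_rot: [3.138, -0.001, -1.57]
force: [-0.7, 0.9, 0.1]
width: 0.0003
gripper_force: 0.0
```

Run:
```python
from h import *
grab_frame("wrist")
c=calibration("wrist"); p,d=grab_frame("wrist"); st=get_state(); print(st["eef_pos"],st["force"])
q=p[200:320,230:390,::-1]; cv2.imwrite("pics/w4.png",cv2.resize(q,(800,600),interpolation=cv2.INTER_CUBIC)); np.savez("w4.npz",d=d,**c)
```

```text
[ 0.58300211 -0.032813    0.01204337] [0.13686775 1.14863506 0.04212982]
```

View pics/w4.png

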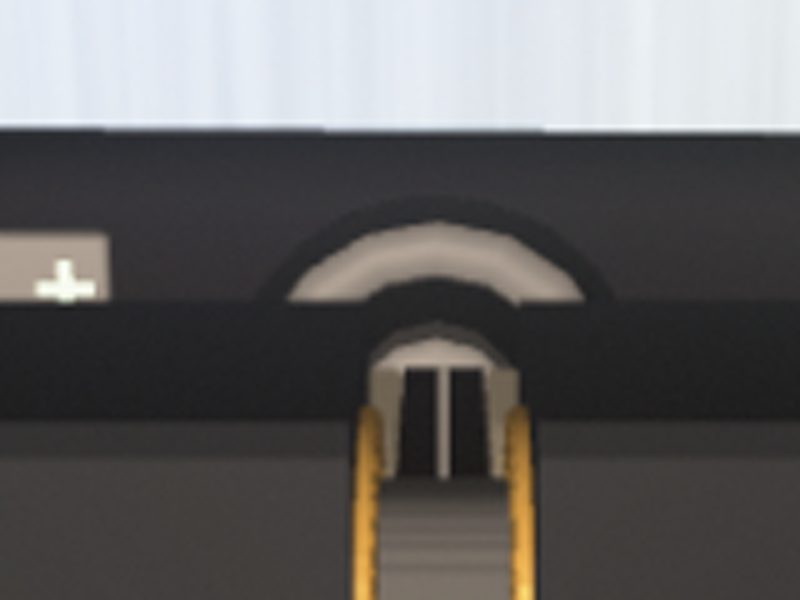

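The OK button is centred under the tips (crop column 437, slit at 442) and the ring is clear.

>>> {"name": "servo_tool", "arguments": {"moves": [{"jaw": 0, "dx": 0, "dy": 0, "dz": -0.004, "roll": 0}, {"jaw": 0, "dx": 0, "dy": 0, "dz": -0.004, "roll": 0}, {"jaw": 0, "dx": 0, "dy": 0, "dz": -0.003, "roll": 0}, {"jaw": 0, "dx": 0, "dy": 0, "dz": -0.001, "roll": 0}, {"jaw": 0, "dx": 0, "dy": 0, "dz": -0.001, "roll": 0}, {"jaw": 0, "dx": 0, "dy": 0, "dz": -0.001, "roll": 0}, {"jaw": 0, "dx": 0, "dy": 0, "dz": -0.0005, "roll": 0}, {"jaw": 0, "dx": 0, "dy": 0, "dz": -0.0005, "roll": 0}, {"jaw": 0, "dx": 0, "dy": 0, "dz": 0, "roll": 0}, {"jaw": 0, "dx": 0, "dy": 0, "dz": 0, "roll": 0}]}}

```text
t: 17.35
eef_pos: [0.5829, -0.0328, -0.0031]
ee_rot: [-3.141, 0.0, -1.569]
force: [-1.0, 0.0, 2.1]
width: 0.0003
gripper_force: 1.1
```

>>> {"name": "servo_tool", "arguments": {"moves": [{"jaw": 0, "dx": 0, "dy": 0, "dz": -0.0005, "roll": 0}, {"jaw": 0, "dx": 0, "dy": 0, "dz": -0.0005, "roll": 0}, {"jaw": 0, "dx": 0, "dy": 0, "dz": -0.0005, "roll": 0}, {"jaw": 0, "dx": 0, "dy": 0, "dz": -0.0004, "roll": 0}, {"jaw": 0, "dx": 0, "dy": 0, "dz": 0, "roll": 0}, {"jaw": 0, "dx": 0, "dy": 0, "dz": 0, "roll": 0}, {"jaw": 0, "dx": 0, "dy": 0, "dz": 0, "roll": 0}, {"jaw": 0, "dx": 0, "dy": 0, "dz": 0, "roll": 0}, {"jaw": 0, "dx": 0, "dy": 0, "dz": 0, "roll": 0}, {"jaw": 0, "dx": 0, "dy": 0, "dz": 0, "roll": 0}]}}

```text
t: 18.6
eef_pos: [0.583, -0.0328, -0.0049]
ee_rot: [-3.141, 0.0, -1.569]
force: [-1.4, 0.6, 5.8]
width: 0.0008
gripper_force: 2.9
```

Run:
```python
from h import *
F=[]
for i in range(4): F.append(get_state()["force"]); grab_frame("wrist")
print(np.round(F,1),get_state()["eef_pos"])
```

```text
[[-1.4  0.6  5.8]
 [-3.1  0.5  5.6]
 [-2.4  0.3  4.8]
 [-2.7  0.   5.4]] [ 0.58294371 -0.03282804 -0.00490243]
```

OK is pressed at about 5.4 N, so I'll lift clear.

>>> {"name": "servo_tool", "arguments": {"moves": [{"jaw": 0, "dx": 0, "dy": 0, "dz": 0.005, "roll": 0}, {"jaw": 0, "dx": 0, "dy": 0, "dz": 0.015, "roll": 0}, {"jaw": 0, "dx": 0, "dy": 0, "dz": 0.03, "roll": 0}, {"jaw": 0, "dx": 0, "dy": 0, "dz": 0.03, "roll": 0}, {"jaw": 0, "dx": 0, "dy": 0, "dz": 0.03, "roll": 0}, {"jaw": 0, "dx": 0, "dy": 0, "dz": 0.02, "roll": 0}, {"jaw": 0, "dx": 0, "dy": 0, "dz": 0, "roll": 0}, {"jaw": 0, "dx": 0, "dy": 0, "dz": 0, "roll": 0}, {"jaw": 0, "dx": 0, "dy": 0, "dz": 0, "roll": 0}, {"jaw": 0, "dx": 0, "dy": 0, "dz": 0, "roll": 0}]}}

```text
t: 20.05
eef_pos: [0.5825, -0.0329, 0.1241]
ee_rot: [3.14, -0.0, -1.569]
force: [-0.5, 0.3, -0.3]
width: 0.0003
gripper_force: 0.0
```

Run:
```python
from h import *
s=get_state(); print(s["eef_pos"],s["force"],job_done())
```

```text
the job is handed in; nothing more can be done
[ 0.5824704  -0.03291489  0.12411482] [-0.48007881  0.31670638 -0.25350915] None
```

I pressed long power, short power and then OK in that order at about 5–6 N each, lifted clear after each one, and handed the job in at about 20 s; no verdict came back, and I took no final picture to check that nothing had shifted.

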